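# Slide the strap template out over the end of the ledge

## Robot

A 6-joint arm with a two-finger parallel gripper is mounted at the origin on the work surface. World frame = base frame: x ahead of the robot, y to its left, z up, the work surface at z = 0. Lengths are in m, angles in rad, forces in N, time in s.
With the tool pointing down it reaches from about 0.35 to 0.85 m from the base axis. Payload 8.1 kg.
Tool frame: the origin (TCP) lies between the finger pads; the fingertips stand 11 mm ahead of it and the grasp point (between the pads) lies 8 mm behind it (robot.tips_ahead is the distance from the TCP to the fingertips, in m); z points along the fingers, y is the line along which they close (so a half turn about z gives the same grasp; the last joint's range is limited). The gripper opens to 93 mm and grips with 3 to 60 N. Pads are 15 mm wide; open, the fingers measure 128 mm over their backs; the gripper's body (75 mm by 188 mm) begins 65 mm behind the grasp point.
Start: joints at [1.095, 0.13, 1.488, -0, 1.523, -0.085], TCP at [0.229, 0.555, 0.207] pointing down, gripper open.
Joint ranges: [-2.96, 2.96], [-0.89, 2.26], [0.02, 2.5], [-1.34, 4.48], [0, 2.73], [-2.66, 2.66]. Speed limits (rad/s): [2.39, 2.39, 2.79, 3.14, 3.14, 3.14].

## Interface

Orientations are given as a rotation vector (axis times angle).
In Python, from plant import robot gives the robot as it stands. The module is installed in compiled form; this text tells all that it offers.
- The arm moves only by the tool move_arm, never from a script. Its argument "deltas" is one flat list of numbers, 7 for each row, row after row: the shift along the tool's x, y, z in m, then the turn, a rotation vector about the tool's x, y, z in rad, then the opening, from 0 (shut) to 1 (fully open). A call has 1 to 12 rows; each row is the pose to reach, as a shift and turn from the pose commanded when the call began, along the tool's axes at that moment; what a row does not reach only later rows make up. A row lasts 1/8 s, in which the tool goes at most 62.5 mm and 10.7 degrees, less where a joint would pass 70% of its speed; a pose out of reach is approached as far as the arm can. A call with a gripper value outside its range is refused whole. The fingers move at their own pace and stop on an object; "squeeze" is the grip in N (left out, the last holds). Time passes only in rows, so rows that repeat a pose let the fingers close. It gives the time, the measured TCP pose, the force, the opening and the grip force at its end, in the units of the state.
- robot.read_state(): the state, without advancing time (a new reading comes with each control period).
- robot.read_camera(name): name is "scene" or "top" or "wrist"; returns (picture, depth): 384x512x3 uint8, red, green, blue; 384x512 float32, m along the optical axis (not along the pixel's ray), 0 where there is no reading.
- robot.camera_model(name): a dict with "K" (3x3 intrinsics, pixels), "R" (3x3) and "t" (3): a world point X has camera coordinates R X + t; the wrist camera has in their place "tool_from_camera" (4x4, takes a point from camera to tool coordinates, whose origin is the TCP and whose axes are the flange's). Camera axes: x right, y down, z forward; pixel columns grow to the right and rows downward; lengths in m; the calibration is good to about 2 mm. A picture is of the moment at which its call begins: read the wrist's pose just before it. camera_model takes no time and is no camera call.
- robot.close_job(): hands the job in; it is judged then, once.
Trained networks look in the newest picture that a camera, given by its name, has taken for a name from the list of things; names that differ only in an ending like _2 or _b are one class to them, and where a whole thing is asked for, a point or a joint stands for the part that bears it (a point fixed in the world has none). Each returns a list of dicts, best first, with "confidence" (0 to 1); they miss things now and then, are a little off and sometimes report something else, mostly with a low value. They report only what shows in the picture. A call takes as long as a camera call.
- robot.recognise(camera, label): "uv" ([column, row] in pixels, amid what is visible of it).
The state is a dict: "t": time; "q": joint angles; "dq": joint speeds; "joint_torque": joint torques, N m; "tool_pos": TCP position; "orientation": TCP orientation; "force": force on the tool from outside, world axes, zero at the start; "wrist_torque": the same for the moment, N m; "opening": finger opening in m; "gripper_force": force on a finger pad.
Only numpy, scipy, OpenCV 4.12 (cv2) and the standard library are available. Lean on these libraries where they do the work, as an engineer would, in place of code of your own. Each camera call takes 0.05 s, during which the arm holds its last target. There are 200 camera calls.

## Task

The strap template, the longer metal plate with one round end, lies flat on the raised wooden ledge; it must be slid out so that its edge can be got hold of. First push the pattern weight that stands ahead of it sideways onto the free part of the ledge, out of the template's path, and leave it standing there; then push the template straight along the ledge until its round end sticks out about 35 mm beyond the ledge's open end, and leave it so, lying flat. Only push: lift nothing, and leave the square template, the spool and all the other things where they are.

Things in the scene. Friction and masses are not known exactly. Their poses are not given: they have to be found in the camera images.
- ledge: fixed raised wooden ledge: a board 174 mm deep (its x) and 380 mm long (its y) whose flat top is 60 mm above the bench. Origin at the bench, under the middle of the board; z up. The end at y = +190 mm is open (the board overhangs its foot there); at y = -190 mm a stop strip 12 mm thick stands 15 mm above the top. There are no rims along the sides. The two templates lie side by side along y, centred near x = -42 and x = +42 mm, either one in either row.
- strap_template: strap template: aluminium plate 150 x 60 x 6 mm, about 0.16 kg, loose and flat on the ledge. Origin under its centre on the underside; its y runs along its length to the round end (radius 30 mm), which points to the ledge's open end; x across; z up. It starts 35 to 80 mm from the stop strip.
- round_tip (a point): the outermost point of the strap template's round end, at half thickness, 75 mm from its origin along its y
- square_tail (a point): the middle of the strap template's straight end, at half thickness, 75 mm from its origin against its y
- weight: pattern weight: dark steel disc 44 mm across and 26 mm high with a small knob on top (44 mm high in all), about 0.35 kg, loose, standing on the ledge ahead of the strap template's round end. Origin at the centre of its underside, z up. The other row beside it, ahead of the square template, is free.
- square_template: square template: aluminium plate 110 x 60 x 6 mm with four square corners, loose and flat on the ledge in the row beside the strap template; to be left alone. Origin under its centre, y along its length.
- spool: thread spool 28 mm across and 34 mm high, standing on the ledge behind the square template; leave alone. Origin at the centre of its underside.
- glue_jar: closed jar 64 mm across, 75 mm high, on the bench to the left; leave alone. Origin at the centre of its underside.
- rivet_tin: round tin 60 mm across, 28 mm high, on the bench to the right; leave alone. Origin at the centre of its underside.
- mallet: hammer 260 mm long lying on the bench beyond the ledge, roughly along the ledge; leave alone.
- steel_rule: flat steel bar 300 x 30 x 4 mm lying on the bench far to the left; leave alone. Origin under its centre.
- edge_block: wooden block 90 x 45 x 30 mm on the bench to the right; leave alone. Origin under its centre.

How it is judged:
On the way, in this order (a step that is already met when the one before it is completed fails the run):
1. the weight stands on the ledge at least 54 mm to the side of the strap template's centre line, the template still where it was (within 20 mm) ((x of weight in the frame of strap_template above 0.054 m or x of weight in the frame of strap_template below -0.054 m) and distance of strap_template from where it was at the start of the episode below 0.02 m and z of weight in the frame of ledge between 0.055 and 0.066 m and angle between weight's own z axis and vertical below 0.1 rad), for 0.2 s.
2. the strap template's round end sticks out 22 to 50 mm beyond the ledge's open end (y of round_tip in the frame of ledge between 0.212 and 0.24 m), for 0.2 s.
At the end, for the whole second after the job is handed in: The strap template's round end sticks out 22 to 50 mm beyond the ledge's open end, the plate flat on the ledge and within 0.2 rad of its length; the weight stands on the ledge at least 54 mm to the side of the template's centre line; both at rest (all of step 2 and angle between the y axis of strap_template and the y axis of ledge, either way round below 0.2 rad and angle between strap_template's own z axis and vertical below 0.06 rad and z of strap_template in the frame of ledge between 0.056 and 0.065 m and z of weight in the frame of ledge between 0.055 and 0.066 m and angle between weight's own z axis and vertical below 0.1 rad and (x of weight in the frame of strap_template above 0.054 m or x of weight in the frame of strap_template below -0.054 m) and linear speed of each of strap_template, weight below 0.01 m/s); the robot touches nothing.
It fails at once if the strap template is lifted, tilted or falls (z of strap_template in the frame of ledge above 0.072 m or z of strap_template in the frame of ledge below 0.05 m or angle between strap_template's own z axis and vertical above 0.15 rad).
It fails at once if the weight is lifted, tipped or pushed off the ledge (z of weight in the frame of ledge above 0.072 m or z of weight in the frame of ledge below 0.05 m or angle between weight's own z axis and vertical above 0.4 rad).
It fails at once if the square template is moved by more than 15 mm (distance of square_template from where it was at the start of the episode above 0.015 m).
It fails at once if the spool or another bystander is moved by more than 20 mm (distance of any of spool, glue_jar, rivet_tin, mallet, steel_rule, edge_block from where it was at the start of the episode above 0.02 m).
It also fails if it takes over 48 s, if anything falls off the work surface, if the arm or the gripper's body presses on something with over 40 N, if the wrist force passes 120 N, or if a joint passes its speed limit or range.

## Working session

There is one attempt and no reset: what is moved stays moved. The work goes in short steps, Python scripts to look and compute and a tool call to move; the robot and the scene stay as the last step left them, time stands still between calls to the robot, and variables do not carry over. Pictures are saved under pics/ and viewed, at most 10 in all, crops included, and the job is handed in when it is done.

Besides the shell and the picture viewer there is one more tool, called after "Emit:" as name(argument=value, ...), one argument or row to a line, values as JSON. move_arm: Moves the arm, as the interface text tells. Its arguments: {"type":"object","properties":{"deltas":{"type":"array","items":{"type":"number"}},"squeeze":{"type":"number"}},"required":["deltas"]}

```bash
mkdir -p pics; cat > h.py <<'E'
from plant import robot
import numpy as np, cv2
def cloud(cam):
    im,d=robot.read_camera(cam); m=robot.camera_model(cam); K=m["K"]
    v,u=np.mgrid[:d.shape[0],:d.shape[1]]
    P=np.stack([(u-K[0][2])/K[0][0]*d,(v-K[1][2])/K[1][1]*d,d],-1)
    W=(P-np.array(m["t"]))@np.array(m["R"])
    W[d==0]=np.nan
    return im,W
E
python3 - <<'E'
from h import *
im,W=cloud("top"); cv2.imwrite("pics/top.png",im[:,:,::-1])
for n in ["ledge","strap_template","weight","square_template","spool","glue_jar","rivet_tin","mallet","edge_block"]:
    for r in robot.recognise("top",n)[:2]:
        u,v=map(int,np.round(r["uv"])); print(n,round(r["confidence"],2),u,v,W[v,u].round(3))
np.save("W.npy",W)
m=(W[:,:,2]>.05)&(W[:,:,2]<.064)
mm=cv2.morphologyEx(m.astype(np.uint8),cv2.MORPH_OPEN,np.ones((3,3)))
n,l,s,c=cv2.connectedComponentsWithStats(mm); i=1+s[1:,4].argmax(); p=W[l==i]
print(s[i],cv2.minAreaRect(p[:,:2].astype(np.float32)),np.median(p[:,2]))
print(robot.read_state())
E
```

```text
strap_template 0.92 291 190 [ 0.569 -0.113  0.07 ]
strap_template 0.32 310 217 [ 0.478 -0.168  0.093]
weight 0.7 247 188 [0.572 0.028 0.105]
weight 0.62 291 187 [ 0.579 -0.114  0.068]
square_template 0.92 281 220 [ 0.473 -0.079  0.065]
glue_jar 0.59 150 234 [0.436 0.336 0.074]
rivet_tin 0.67 378 237 [ 0.415 -0.397  0.029]
mallet 0.92 254 132 [nan nan nan]
edge_block 0.75 393 185 [ 0.587 -0.459  0.029]
[ 211  176  115   56 3841] ((0.5287717580795288, -0.03852643072605133), (0.36872920393943787, 0.17470549046993256), 87.76448822021484) 0.05914034343390759
{'t': 0.5, 'q': array([ 1.09460854e+00,  1.30410055e-01,  1.48823234e+00, -4.28159313e-05,
        1.52299178e+00, -8.54034484e-02]), 'dq': array([-2.09749047e-03,  1.17311758e-04,  1.90651057e-04, -1.36416591e-03,
       -1.05222374e-03, -6.54083807e-05]), 'joint_torque': array([-9.36061260e-04, -5.59182644e+01, -4.91565871e+01,  7.66954478e-02,
        2.46120355e-02,  3.71870684e-06]), 'tool_pos': array([0.22854011, 0.55475835, 0.20701142]), 'orientation': array([ 6.09935271e-01,  3.08178479e+00, -8.12932079e-05]), 'force': array([ 0.12821922, -0.29898648,  0.08134009]), 'wrist_torque': array([ 0.02220167, -0.01124302,  0.01662306]), 'gripper_force': 0.0, 'opening': 0.09351985938755138}
```

View pics/top.png

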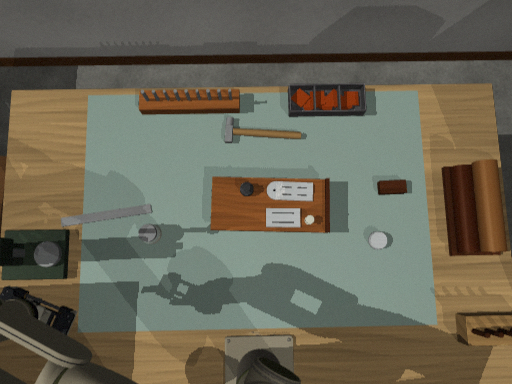

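The top view shows the ledge at u 211–329, v 177–232, with its open end on the left (+y). The weight is at (247,188), the strap at (291,190) in the far row, and the square template and spool are in the near row. I'll move over the ledge for a closer look.

Emit:
move_arm(
  deltas=[-0.043,-0.035,-0.03,0,0,-0.1,0.25,-0.086,-0.07,-0.06,0,0,-0.2,0.25,-0.13,-0.105,-0.1,0,0,-0.3,0.25,-0.173,-0.14,-0.14,0,0,-0.352,0.25,-0.216,-0.175,-0.14,0,0,-0.352,0.25,-0.259,-0.21,-0.14,0,0,-0.352,0.25,-0.302,-0.245,-0.14,0,0,-0.352,0.25,-0.345,-0.28,-0.14,0,0,-0.352,0.25,-0.388,-0.315,-0.14,0,0,-0.352,0.25,-0.431,-0.35,-0.14,0,0,-0.352,0.25,-0.474,-0.385,-0.14,0,0,-0.352,0.25,-0.518,-0.42,-0.14,0,0,-0.352,0.25],
)

```text
t: 2.0
tool_pos: [0.5482, -0.0326, 0.3473]
orientation: [0.061, 3.14, 0.0]
force: [-0.1, 1.4, 0.4]
opening: 0.023
gripper_force: 0.0
```

Emit:
move_arm(
  deltas=[0,0,0,0,0,0,0.25,0,0,0,0,0,0,0.25],
)

```text
t: 2.25
tool_pos: [0.5474, -0.0308, 0.3469]
orientation: [-0.062, -3.141, -0.001]
force: [-0.0, -0.4, 0.9]
opening: 0.0233
gripper_force: 0.0
```

```bash
cat >> h.py <<'E'
from scipy.spatial.transform import Rotation as Ro
def wcloud():
    s=robot.read_state(); im,d=robot.read_camera("wrist"); m=robot.camera_model("wrist"); K=m["K"]
    v,u=np.mgrid[:d.shape[0],:d.shape[1]]
    P=np.stack([(u-K[0][2])/K[0][0]*d,(v-K[1][2])/K[1][1]*d,d],-1)
    T=np.array(m["tool_from_camera"]); P=P@T[:3,:3].T+T[:3,3]
    W=P@Ro.from_rotvec(s["orientation"]).as_matrix().T+s["tool_pos"]
    W[d==0]=np.nan
    return im,W,s
E
python3 - <<'E'
from h import *
im,W,s=wcloud(); cv2.imwrite("pics/w1.png",im[:,:,::-1]); np.save("W1.npy",W)
print(s["t"],s["tool_pos"],s["orientation"],s["opening"])
for n in ["strap_template","weight","square_template","spool"]:
    for r in robot.recognise("wrist",n)[:2]:
        u,v=map(int,np.round(r["uv"])); print(n,round(r["confidence"],2),u,v,W[v,u].round(3))
for lo,hi in [(.05,.075),(.063,.072),(.08,.12)]:
    m=((W[:,:,2]>lo)&(W[:,:,2]<hi)).astype(np.uint8)
    n,l,st,c=cv2.connectedComponentsWithStats(cv2.morphologyEx(m,cv2.MORPH_OPEN,np.ones((3,3))))
    for i in range(1,n):
        if st[i,4]>250:
            p=W[l==i]; print(lo,hi,st[i],np.array(cv2.minAreaRect(p[:,:2].astype(np.float32))[0]).round(4),cv2.minAreaRect(p[:,:2].astype(np.float32))[1:],np.median(p[:,2]).round(4))
E
```

```text
2.25 [ 0.54735922 -0.03076692  0.34694322] [-6.19449402e-02 -3.14056110e+00 -6.92415751e-04] 0.023271582851983996
strap_template 0.58 251 269 [ 0.768 -0.043  0.022]
weight 0.88 297 172 [0.569 0.031 0.104]
weight 0.53 152 104 [ 0.468 -0.165  0.095]
square_template 0.59 215 109 [ 0.478 -0.084  0.065]
spool 0.76 154 106 [ 0.471 -0.163  0.094]
0.05 0.075 [489  49  23  41 535] [0.4398 0.3311] ((0.02782096341252327, 0.055359430611133575), 89.82288360595703) 0.0626
0.05 0.075 [  115    79   260   118 27247] [ 0.5261 -0.0387] ((0.36944809556007385, 0.17331397533416748), 87.64331817626953) 0.0607
0.063 0.072 [ 176   89   77   44 3196] [ 0.4811 -0.0842] ((0.1101340726017952, 0.06000031903386116), 88.63751983642578) 0.0663
0.063 0.072 [ 154  149   98   40 3568] [ 0.5675 -0.1091] ((0.14887402951717377, 0.060446444898843765), 86.6290512084961) 0.0663
0.08 0.12 [143  96  20  21 330] [ 0.471  -0.1654] ((0.025960003957152367, 0.02709491178393364), 80.25825500488281) 0.0942
0.08 0.12 [281 158  29  29 682] [0.5734 0.0304] ((0.04182314872741699, 0.04190588369965553), 89.38227844238281) 0.0883
```

View pics/w1.png

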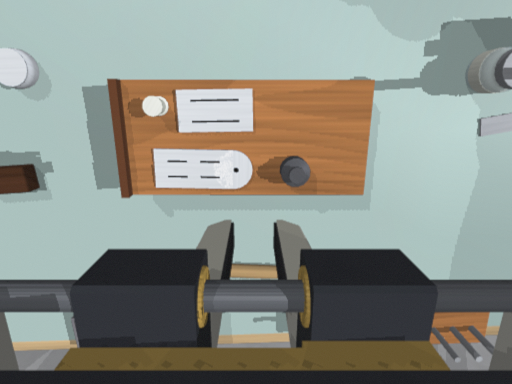

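The wrist view shows the weight at (297,172), the strap with its round end at (252,170), the spool at (154,106) and the square template at (215,109). I'll lower the fingers beyond the weight, on its far side.

Emit:
move_arm(
  deltas=[-0.032,0.031,0,0,0,0,0.25,-0.064,0.062,0.03,0,0,0,0.25,-0.064,0.062,0.08,0,0,0,0.25,-0.064,0.062,0.13,0,0,0,0.25,-0.064,0.062,0.18,0,0,0,0.25,-0.064,0.062,0.22,0,0,0,0.25,-0.064,0.062,0.25,0,0,0,0.25,-0.064,0.062,0.266,0,0,0,0.25,-0.064,0.062,0.266,0,0,0,0.25,-0.064,0.062,0.266,0,0,0,0.25],
)

```text
t: 3.75
tool_pos: [0.615, 0.0288, 0.0829]
orientation: [0.06, 3.138, -0.0]
force: [0.3, -0.6, 0.2]
opening: 0.0228
gripper_force: 0.0
```

Emit:
move_arm(
  deltas=[0.007,0,0.002,0,0,0,0.25,0.014,0,0.002,0,0,0,0.25,0.021,0,0.002,0,0,0,0.25,0.029,0,0.002,0,0,0,0.25,0.037,0,0.002,0,0,0,0.25,0.045,0,0.002,0,0,0,0.25,0.053,0,0.002,0,0,0,0.25,0.061,0,0.002,0,0,0,0.25,0.069,0,0.002,0,0,0,0.25,0.077,0,0.002,0,0,0,0.25,0.083,0,0.002,0,0,0,0.25,0.086,0,0.002,0,0,0,0.25],
)

```text
t: 5.25
tool_pos: [0.5293, 0.0319, 0.0806]
orientation: [0.061, 3.137, -0.0]
force: [5.0, -1.3, 5.7]
opening: 0.0234
gripper_force: 6.4
```

Emit:
move_arm(
  deltas=[0,0,0,0,0,0,0.25,-0.02,0,0,0,0,0,0.25,-0.04,0,-0.02,0,0,0,0.25,-0.06,0,-0.07,0,0,0,0.25,-0.07,-0.03,-0.13,0,0,0,0.25,-0.06,-0.07,-0.19,0,0,0,0.25,-0.05,-0.1,-0.25,0,0,0,0.25,-0.05,-0.1,-0.266,0,0,0,0.25,-0.05,-0.1,-0.266,0,0,0,0.25,-0.05,-0.1,-0.266,0,0,0,0.25],
)

```text
t: 6.5
tool_pos: [0.5733, -0.0696, 0.3433]
orientation: [-0.061, -3.138, -0.001]
force: [-0.7, 0.2, -0.7]
opening: 0.0231
gripper_force: 0.0
```

```bash
cat > m.py <<'E'
from h import *
import sys
im,W,s=wcloud(); cv2.imwrite("pics/%s.png"%sys.argv[1],im[:,:,::-1])
print(s["t"],s["tool_pos"],s["orientation"],s["force"])
o=np.array([.5259,-.0442]);a=np.deg2rad(87.64);y=np.array([np.cos(a),np.sin(a)]);x=np.array([y[1],-y[0]])
for lo,hi in [(.055,.075),(.063,.072),(.08,.12)]:
    m=((W[:,:,2]>lo)&(W[:,:,2]<hi)).astype(np.uint8)
    n,l,st,c=cv2.connectedComponentsWithStats(cv2.morphologyEx(m,cv2.MORPH_OPEN,np.ones((3,3))))
    for i in range(1,n):
        if st[i,4]>250:
            p=W[l==i]; r=cv2.minAreaRect(p[:,:2].astype(np.float32)); d=np.array(r[0])-o
            print(lo,st[i,:2],np.round(r[0],4),np.round(r[1],4),round(r[2],2),"ledge",(d@x).round(4),(d@y).round(4),"maxy",((p[:,:2]-o)@y).max().round(4))
E
python3 m.py w2
```

```text
6.5 [ 0.57325526 -0.06956687  0.34334055] [-6.08692118e-02 -3.13839095e+00 -1.03037267e-03] [-0.65108479  0.19498724 -0.70953365]
0.055 [140  59] [ 0.5267 -0.04  ] [0.3728 0.1744] 87.61 ledge 0.0006 0.0042 maxy 0.1907
0.063 [201  69] [ 0.4811 -0.0847] [0.109  0.0601] 88.96 ledge -0.0431 -0.0423 maxy 0.0128
0.063 [177 132] [ 0.5674 -0.1089] [0.1488 0.0603] 86.55 ledge 0.0442 -0.0629 maxy 0.0114
0.08 [168  75] [ 0.4712 -0.166 ] [0.0265 0.0271] 33.88 ledge -0.0496 -0.124 maxy -0.1102
0.08 [310 107] [0.5273 0.0332] [0.0426 0.0412] 88.09 ledge -0.0018 0.0774 maxy 0.0987
```

View pics/w2.png

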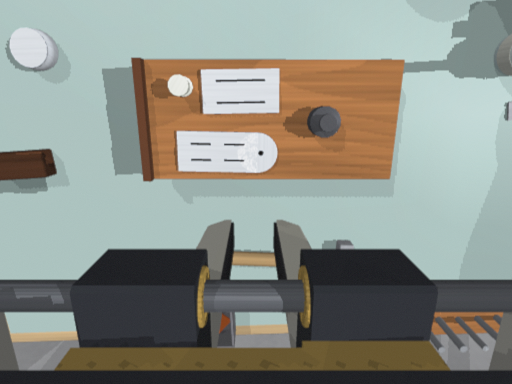

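The weight is upright at (324,121), but only about halfway across; the slightly open fingers probably wedged on it and dragged it back. I'll push again with the fingers shut.

Emit:
move_arm(
  deltas=[0.008,0.05,0,0,0,0,0,0.008,0.101,0.03,0,0,0,0,0.008,0.101,0.08,0,0,0,0,0.008,0.101,0.13,0,0,0,0,0.008,0.101,0.18,0,0,0,0,0.008,0.101,0.22,0,0,0,0,0.008,0.101,0.25,0,0,0,0,0.008,0.101,0.264,0,0,0,0,0.008,0.101,0.264,0,0,0,0],
)

```text
t: 7.68
tool_pos: [0.5684, 0.0317, 0.0793]
orientation: [-0.06, -3.137, -0.0]
force: [-0.1, -0.4, -0.1]
opening: 0.0002
gripper_force: 0.0
```

Emit:
move_arm(
  deltas=[0.007,0,0,0,0,0,0,0.013,0,0,0,0,0,0,0.018,0,0,0,0,0,0,0.023,0,0,0,0,0,0,0.028,0,0,0,0,0,0,0.033,0,0,0,0,0,0,0.037,0,0,0,0,0,0,0.04,0,0,0,0,0,0,0.04,0,0,0,0,0,0],
)

```text
t: 8.8
tool_pos: [0.5303, 0.0328, 0.0815]
orientation: [0.061, 3.14, -0.0]
force: [3.7, 0.1, 5.0]
opening: 0.0008
gripper_force: 3.9
```

Emit:
move_arm(
  deltas=[-0.006,0,0,0,0,0,0,-0.02,0,0,0,0,0,0,-0.04,0,-0.02,0,0,0,0,-0.05,-0.03,-0.07,0,0,0,0,-0.05,-0.07,-0.13,0,0,0,0,-0.05,-0.1,-0.19,0,0,0,0,-0.05,-0.1,-0.25,0,0,0,0,-0.05,-0.1,-0.266,0,0,0,0,-0.05,-0.1,-0.266,0,0,0,0,-0.05,-0.1,-0.266,0,0,0,0],
)

```text
t: 10.05
tool_pos: [0.5753, -0.0687, 0.3443]
orientation: [-0.061, -3.137, -0.001]
force: [0.6, 0.1, -1.1]
opening: 0.0006
gripper_force: 0.0
```

```bash
python3 m.py w3
```

```text
10.05 [ 0.57526224 -0.06873323  0.34429333] [-6.05730473e-02 -3.13663650e+00 -1.35073862e-03] [ 0.63519293  0.11107536 -1.05065211]
0.055 [140  58] [ 0.5269 -0.0387] [0.3695 0.1741] 87.7 ledge 0.0007 0.0055 maxy 0.1903
0.063 [200  68] [ 0.481  -0.0842] [0.1102 0.0601] 88.3 ledge -0.0433 -0.0418 maxy 0.0135
0.063 [176 131] [ 0.5674 -0.1085] [0.1499 0.0601] 86.67 ledge 0.0441 -0.0625 maxy 0.0124
0.08 [167  74] [ 0.4715 -0.1661] [0.027  0.0266] 86.89 ledge -0.0494 -0.124 maxy -0.1105
0.08 [309  96] [0.5146 0.0338] [0.043  0.0419] 87.43 ledge -0.0145 0.0775 maxy 0.099
```

Emit:
move_arm(
  deltas=[0.022,0.05,0,0,0,0,0,0.022,0.1,0.03,0,0,0,0,0.022,0.1,0.08,0,0,0,0,0.022,0.1,0.13,0,0,0,0,0.022,0.1,0.18,0,0,0,0,0.022,0.1,0.22,0,0,0,0,0.022,0.1,0.25,0,0,0,0,0.022,0.1,0.265,0,0,0,0,0.022,0.1,0.265,0,0,0,0],
)

```text
t: 11.22
tool_pos: [0.5563, 0.0319, 0.0802]
orientation: [-0.061, -3.137, -0.0]
force: [-0.6, -0.4, 0.6]
opening: 0.0003
gripper_force: 0.0
```

```bash
python3 - <<'E'
from h import *
print(robot.tips_ahead, robot.read_state()["tool_pos"])
im,W=cloud("scene"); 
m=robot.camera_model("scene");c=np.array(m["R"])@np.array([.53,.03,.08])+m["t"];u,v=(np.array(m["K"])@c/c[2])[:2].astype(int);print(u,v, (-np.array(m["R"]).T@m["t"]).round(2))
cr=im[max(0,v-70):v+70,max(0,u-90):u+90,::-1];cv2.imwrite("pics/s1.png",cv2.resize(cr,None,fx=4,fy=4))
E
```

```text
0.011 [0.55625571 0.03193161 0.08015563]
244 177 [ 1.23 -0.59  1.  ]
```

View pics/s1.png

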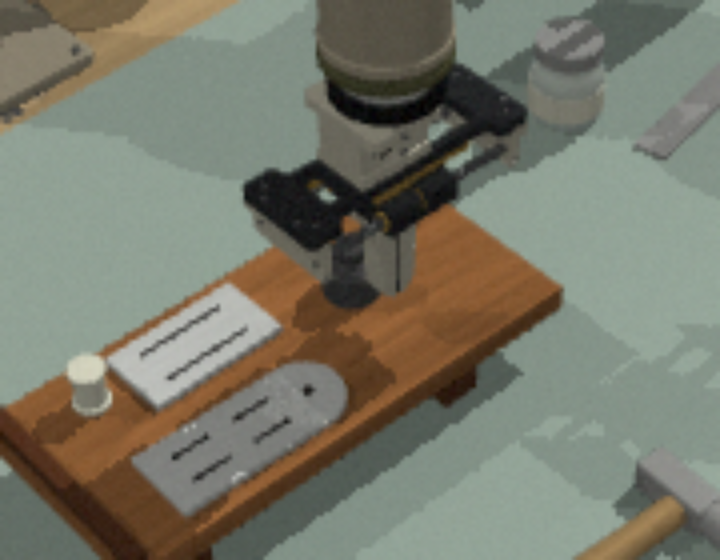

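The scene view shows the shut fingers at about (395,285) beside the upright weight at (350,285), with the tips just above the board. I'll push and look while still in contact.

Emit:
move_arm(
  deltas=[0.007,0,0,0,0,0,0,0.012,0,0,0,0,0,0,0.016,0,0,0,0,0,0,0.02,0,0,0,0,0,0,0.024,0,0,0,0,0,0,0.027,0,0,0,0,0,0,0.027,0,0,0,0,0,0],
)

```text
t: 12.15
tool_pos: [0.5316, 0.0328, 0.0827]
orientation: [0.061, 3.139, -0.0]
force: [3.2, -0.6, 2.9]
opening: 0.0005
gripper_force: 1.9
```

```bash
python3 - <<'E'
from h import *
print(robot.read_state()["tool_pos"])
im,W=cloud("scene"); u,v=244,177
cr=im[v-40:v+30,u-45:u+45,::-1];cv2.imwrite("pics/s2.png",cv2.resize(cr,None,fx=8,fy=8))
for r in robot.recognise("scene","weight"): print(r, W[int(r["uv"][1]),int(r["uv"][0])])
E
```

```text
[0.53159682 0.03279593 0.08268931]
{'uv': [240.1, 177.6], 'confidence': 0.66} [0.52529448 0.01700217 0.08655776]
```

View pics/s2.png

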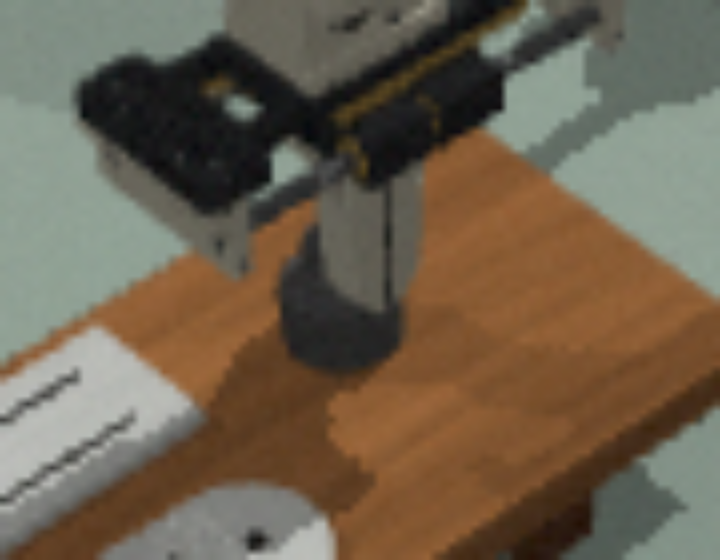

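```bash
python3 - <<'E'
from h import *
im,W=cloud("scene")
for v in range(168,186):
  print(v,*["%d,%d,%d"%tuple(1000*np.nan_to_num(W[v,u])) for u in range(238,252,2)])
m=robot.camera_model("scene");
for p in ([.5316,.0328,.0717],[.5391,.0328,.0717],[.5391,.0168,.0717]):
    c=np.array(m["R"])@np.array(p)+m["t"];print(np.array(m["K"])@c/c[2])
E
```

```text
168 511,23,107 528,15,123 535,16,128 541,19,130 540,27,124 540,34,119 541,41,115
169 514,20,107 526,17,118 536,15,125 539,20,124 538,28,118 539,35,114 539,43,109
170 513,20,103 525,17,113 534,17,119 539,20,120 538,28,114 540,34,112 539,42,105
171 510,23,95 528,15,112 536,15,118 538,21,115 540,26,113 539,34,107 538,43,101
172 514,19,96 524,18,103 535,15,114 537,21,111 540,26,110 540,33,104 510,69,59
173 514,19,93 520,21,95 530,20,103 538,20,108 540,26,105 539,34,99 514,65,61
174 516,17,91 521,20,92 522,27,88 540,18,107 539,27,100 538,35,94 519,60,64
175 521,13,93 524,18,92 525,24,88 529,28,89 538,27,96 530,42,80 520,59,61
176 521,12,91 524,17,89 526,23,86 531,27,87 530,35,81 531,41,77 523,57,61
177 523,11,89 526,15,88 530,19,88 532,25,85 535,30,84 535,38,78 528,51,65
178 522,12,83 526,15,84 527,22,80 532,25,81 532,32,76 534,38,74 529,51,61
179 520,13,77 522,19,75 528,21,77 532,25,77 536,29,77 535,38,70 530,49,59
180 521,12,75 525,16,75 529,20,75 532,25,74 534,30,71 531,40,62 533,46,59
181 519,13,69 525,16,71 531,18,74 531,25,68 532,32,64 534,38,62 536,44,59
182 521,12,67 525,15,68 530,19,68 536,21,71 533,31,62 538,34,63 542,39,63
183 520,12,62 525,15,64 527,21,60 532,24,61 537,28,63 539,33,60 543,37,61
184 521,11,59 527,14,62 531,17,62 533,23,60 539,25,62 541,31,60 544,37,57
185 522,10,56 528,12,59 533,15,61 537,20,60 541,24,60 546,27,62 549,31,61
[245.7730738  179.09856888   1.        ]
[247.59714228 180.42606038   1.        ]
[243.46814055 183.25906042   1.        ]
```

The fingers are riding on top of the disc and pushing its knob: the tips really end about 15–20 mm higher than reported. I'll lift off, step aside and find the true tip height by gently touching the board.

Emit:
move_arm(
  deltas=[0,0,-0.015,0,0,0,0,0,0,-0.03,0,0,0,0,-0.022,0,-0.03,0,0,0,0,-0.045,0,-0.03,0,0,0,0,-0.045,0,-0.01,0,0,0,0,-0.045,0,0.008,0,0,0,0,-0.045,0,0.015,0,0,0,0,-0.045,0,0.015,0,0,0,0],
)

```text
t: 13.3
tool_pos: [0.5745, 0.0311, 0.0658]
orientation: [-0.061, -3.138, -0.0]
force: [0.3, -0.1, 0.5]
opening: 0.0004
gripper_force: 0.0
```

```bash
cat > tip.py <<'E'
from h import *
s=robot.read_state();print(s["t"],s["tool_pos"],s["force"])
im,W=cloud("scene"); x,y,z=s["tool_pos"]
m=(abs(W[...,0]-x)<.012)&(abs(W[...,1]-y)<.02)&(W[...,2]>.066)&(W[...,2]<z+.06)
v=np.where(m)[0]; print(m.sum())
for r in sorted(set(v))[-9:]: q=W[r][m[r]]; print(r,len(q),q.mean(0).round(3))
E
python3 tip.py
```

```text
13.3 [0.57449408 0.03114663 0.06575093] [ 0.31115032 -0.10244871  0.53517634]
129
179 12 [0.58  0.024 0.112]
180 12 [0.58  0.025 0.108]
181 12 [0.58  0.025 0.104]
182 12 [0.579 0.025 0.1  ]
183 12 [0.579 0.025 0.096]
184 11 [0.579 0.023 0.093]
185 8 [0.58  0.024 0.089]
186 7 [0.583 0.024 0.087]
187 4 [0.582 0.022 0.084]
```

Emit:
move_arm(
  deltas=[0,0,0.003,0,0,0,0,0,0,0.006,0,0,0,0,0,0,0.008,0,0,0,0,0,0,0.008,0,0,0,0],
)

```text
t: 13.85
tool_pos: [0.5758, 0.0311, 0.0589]
orientation: [-0.061, -3.141, 0.0]
force: [0.8, 0.5, 0.2]
opening: 0.0003
gripper_force: 0.0
```

```bash
python3 tip.py
```

```text
13.85 [0.575772   0.03107339 0.05886286] [0.7896673  0.52347677 0.1800161 ]
131
182 11 [0.581 0.023 0.102]
183 12 [0.581 0.023 0.098]
184 12 [0.58  0.024 0.093]
185 12 [0.58  0.025 0.088]
186 10 [0.58  0.024 0.086]
187 9 [0.582 0.025 0.082]
188 7 [0.583 0.023 0.08 ]
189 4 [0.584 0.02  0.079]
190 1 [0.581 0.029 0.067]
```

Confirmed: the tips sit about 19 mm above the reported TCP. I'll go 9 mm lower and push the weight properly at its side.

Emit:
move_arm(
  deltas=[0,0,0.005,0,0,0,0,0.006,0,0.009,0,0,0,0,0.014,0,0.009,0,0,0,0,0.021,0,0.009,0,0,0,0,0.027,0,0.009,0,0,0,0,0.032,0,0.009,0,0,0,0,0.037,0,0.009,0,0,0,0,0.041,0,0.009,0,0,0,0,0.045,0,0.009,0,0,0,0,0.047,0,0.009,0,0,0,0,0.047,0,0.009,0,0,0,0],
)

```text
t: 15.28
tool_pos: [0.5289, 0.0329, 0.0502]
orientation: [0.061, 3.141, -0.0]
force: [0.8, 0.3, 1.4]
opening: 0.0004
gripper_force: 0.6
```

Emit:
move_arm(
  deltas=[-0.008,0,0,0,0,0,0,-0.02,0,0,0,0,0,0,-0.03,0,0.004,0,0,0,0,-0.03,0,0.006,0,0,0,0,-0.03,0,0.006,0,0,0,0],
)

```text
t: 15.9
tool_pos: [0.5574, 0.0316, 0.0485]
orientation: [-0.06, -3.135, 0.001]
force: [-34.9, -1.2, 52.9]
opening: 0.0003
gripper_force: 26.5
```

The fingers touched the board at TCP z ≈ 0.049, so the tips are 11 mm above the TCP and 0.052 is the right plate-pushing height. Lift and look.

Emit:
move_arm(
  deltas=[0,0,-0.01,0,0,0,0,-0.01,0,-0.03,0,0,0,0,-0.015,-0.03,-0.09,0,0,0,0,-0.015,-0.07,-0.14,0,0,0,0,-0.015,-0.1,-0.2,0,0,0,0,-0.015,-0.1,-0.26,0,0,0,0,-0.015,-0.1,-0.3,0,0,0,0,-0.015,-0.1,-0.3,0,0,0,0,-0.015,-0.1,-0.3,0,0,0,0],
)

```text
t: 17.02
tool_pos: [0.5703, -0.0688, 0.343]
orientation: [-0.061, -3.14, -0.0]
force: [0.1, -0.4, -0.3]
opening: 0.0003
gripper_force: 0.0
```

```bash
python3 m.py w4; python3 -c "
from h import *; print(robot.read_state()['q'])"
```

```text
17.025 [ 0.57033619 -0.0688475   0.34303231] [-6.10254868e-02 -3.14004036e+00 -3.24490369e-04] [ 0.08212275 -0.43442041 -0.26358425]
0.055 [140  61] [ 0.5259 -0.0385] [0.3693 0.1732] 87.77 ledge -0.0002 0.0057 maxy 0.1904
0.063 [201  71] [ 0.4811 -0.0844] [0.1096 0.0601] 88.94 ledge -0.0431 -0.042 maxy 0.0133
0.063 [177 133] [ 0.5675 -0.1086] [0.1492 0.0602] 86.56 ledge 0.0442 -0.0626 maxy 0.0119
0.08 [168  77] [ 0.4713 -0.1658] [0.0257 0.0267] 88.25 ledge -0.0495 -0.1238 maxy -0.1109
0.08 [310  86] [0.4981 0.0334] [0.0425 0.0426] 43.34 ledge -0.031 0.0764 maxy 0.0984
[-2.09290010e-01  4.80551885e-02  1.33225511e+00  2.42272432e-05
  1.76412999e+00 -1.74131879e+00]
```

View pics/w4.png

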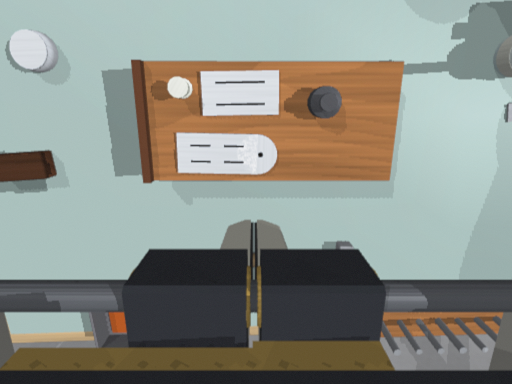

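The weight now stands at (325,102), ledge x ≈ −31 mm, upright and clear, and the strap hasn't moved. Next I'll turn the gripper 90° and go behind the strap's tail.

Emit:
move_arm(
  deltas=[0.003,-0.015,0.01,0,0,0.18,0.2,0.003,-0.03,0.02,0,0,0.36,0.2,0.003,-0.045,0.03,0,0,0.54,0.2,0.003,-0.06,0.05,0,0,0.72,0.2,0.003,-0.08,0.07,0,0,0.9,0.2,0.003,-0.1,0.1,0,0,1.08,0.2,0.003,-0.115,0.13,0,0,1.26,0.2,0.003,-0.134,0.16,0,0,1.44,0.2,0.003,-0.134,0.19,0,0,1.571,0.2,0.003,-0.134,0.2,0,0,1.571,0.2,0.003,-0.134,0.2,0,0,1.571,0.2],
)

```text
t: 18.45
tool_pos: [0.5609, -0.2018, 0.1425]
orientation: [-2.259, -2.179, 0.002]
force: [-0.4, -0.1, 0.4]
opening: 0.0184
gripper_force: 0.0
```

```bash
python3 - <<'E'
from h import *
s=robot.read_state();print(s["tool_pos"],Ro.from_rotvec(s["orientation"]).as_matrix().round(3).tolist(),s["opening"])
o=np.array([.5259,-.0442]);a=np.deg2rad(87.7);y=np.array([np.cos(a),np.sin(a)]);x=np.array([y[1],-y[0]])
d=s["tool_pos"][:2]-o;print(d@x,d@y)
E
```

```text
[ 0.56090544 -0.20184451  0.14254676] [[0.036, 0.999, -0.003], [0.999, -0.036, 0.001], [0.001, -0.003, -1.0]] 0.018410744989284494
0.041303794312593345 -0.15611267662327166
```

Emit:
move_arm(
  deltas=[0,0.002,0.03,0,0,0,0.2,0,0.002,0.055,0,0,0,0.2,0,0.002,0.07,0,0,0,0.2,0,0.002,0.08,0,0,0,0.2,0,0.002,0.085,0,0,0,0.2,0,0.002,0.088,0,0,0,0.2,0,0.002,0.088,0,0,0,0.2],
)

```text
t: 19.32
tool_pos: [0.5641, -0.2028, 0.0564]
orientation: [2.264, 2.177, 0.0]
force: [1.3, -0.1, 0.3]
opening: 0.0186
gripper_force: 0.0
```

Emit:
move_arm(
  deltas=[0,0,0.001,0,0,0,0.2,0,0,0.003,0,0,0,0.2,0,0,0.003,0,0,0,0.2],
)

```text
t: 19.7
tool_pos: [0.5637, -0.2026, 0.0529]
orientation: [-2.264, -2.178, 0.0]
force: [0.3, 0.4, -0.9]
opening: 0.0189
gripper_force: 0.0
```

Emit:
move_arm(
  deltas=[0,0,0.001,0,0,0,0.2,0,0,0.0015,0,0,0,0.2,0,0,0.0015,0,0,0,0.2],
)

```text
t: 20.08
tool_pos: [0.5638, -0.2026, 0.0515]
orientation: [-2.264, -2.178, 0.0]
force: [-1.0, -0.2, 0.3]
opening: 0.0186
gripper_force: 0.0
```

Emit:
move_arm(
  deltas=[0,0,0.001,0,0,0,0.2,0,0,0.0015,0,0,0,0.2,0,0,0.0015,0,0,0,0.2],
)

```text
t: 20.45
tool_pos: [0.5638, -0.2026, 0.05]
orientation: [-2.264, -2.178, 0.0]
force: [0.7, 0.4, -0.6]
opening: 0.0188
gripper_force: 0.0
```

No touch yet at 0.050, so I'll rise 1 mm and push the first part.

Emit:
move_arm(
  deltas=[0.006,0,-0.001,0,0,0,0.2,0.012,0,-0.001,0,0,0,0.2,0.018,0,-0.001,0,0,0,0.2,0.025,0,-0.001,0,0,0,0.2,0.034,0,-0.001,0,0,0,0.2,0.044,0,-0.001,0,0,0,0.2,0.054,0,-0.001,0,0,0,0.2,0.064,0,-0.001,0,0,0,0.2,0.074,0,-0.001,0,0,0,0.2,0.084,0,-0.001,0,0,0,0.2,0.092,0,-0.001,0,0,0,0.2,0.096,0,-0.001,0,0,0,0.2],
)

```text
t: 21.95
tool_pos: [0.5676, -0.1061, 0.051]
orientation: [-2.264, -2.178, 0.0]
force: [-0.3, -0.9, -0.4]
opening: 0.0187
gripper_force: 0.6
```

```bash
cat > sc.py <<'E'
from h import *
import sys
s=robot.read_state();print(s["t"],s["tool_pos"],s["force"])
o=np.array([.5259,-.0442]);a=np.deg2rad(87.7);y=np.array([np.cos(a),np.sin(a)]);x=np.array([y[1],-y[0]])
for cam in ["scene","top"]:
    im,W=cloud(cam)
    if cam=="scene": cv2.imwrite("pics/%s.png"%sys.argv[1],cv2.resize(im[100:280,140:380,::-1],None,fx=3,fy=3))
    L=np.stack([(W[...,:2]-o)@x,(W[...,:2]-o)@y,W[...,2]],-1)
    m=(abs(L[...,0]-.044)<.006)&(im.min(2)>95)&(im.max(2).astype(int)-im.min(2)<40)&(L[...,2]>.055)&(L[...,2]<.076)
    p=L[m]; print(cam,m.sum(),np.percentile(p[:,1],[2,98]).round(4),p[:,1].min(),p[:,1].max())
E
python3 sc.py s3
```

```text
21.95 [ 0.56755976 -0.10611675  0.05097644] [-0.30541722 -0.8782223  -0.37954419]
scene 48 [0.0492 0.0951] 0.04831814706160132 0.09807180316647948
top 108 [-0.029  0.097] -0.029148981020051964 0.09721000172258291
```

View pics/s3.png

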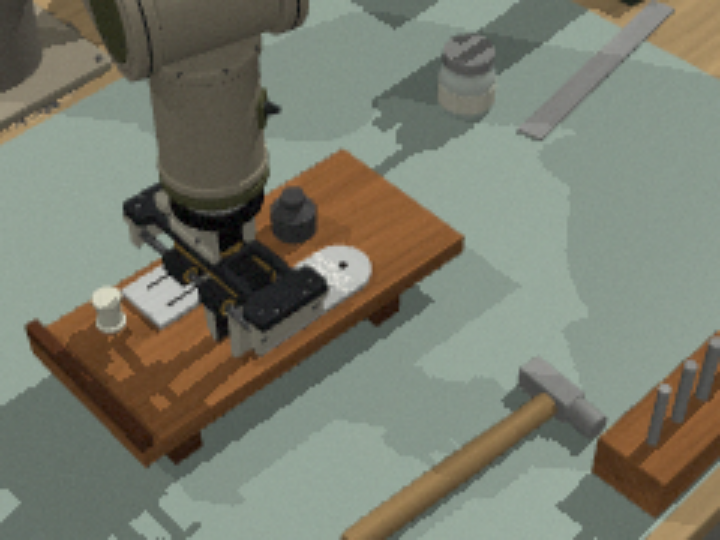

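The plate is sliding straight: the round end is at (370,268), with the tip at ledge y ≈ 0.097. It needs 128 mm more.

Emit:
move_arm(
  deltas=[0.008,0,0,0,0,0,0.2,0.02,0,0,0,0,0,0.2,0.032,0,0,0,0,0,0.2,0.044,0,0,0,0,0,0.2,0.056,0,0,0,0,0,0.2,0.068,0,0,0,0,0,0.2,0.08,0,0,0,0,0,0.2,0.092,0,0,0,0,0,0.2,0.104,0,0,0,0,0,0.2,0.114,0,0,0,0,0,0.2,0.121,0,0,0,0,0,0.2,0.125,0,0,0,0,0,0.2],
)

```text
t: 23.55
tool_pos: [0.5725, 0.0186, 0.0511]
orientation: [2.264, 2.178, 0.0]
force: [-0.4, -1.3, 0.0]
opening: 0.0186
gripper_force: 0.4
```

```bash
python3 sc.py s4
```

```text
23.55 [0.57252591 0.01856581 0.05107302] [-0.39493666 -1.29485953  0.02257623]
scene 23 [0.1374 0.22  ] 0.09413895138027971 0.22130235850679242
top 89 [0.1068 0.2228] 0.10653298488813241 0.2235163956663666
```

Emit:
move_arm(
  deltas=[0.0015,0,0,0,0,0,0.2,0.003,0,0,0,0,0,0.2,0.003,0,0,0,0,0,0.2,-0.01,0,0,0,0,0,0.2,-0.03,0,0,0,0,0,0.2,-0.04,0,-0.04,0,0,0,0.2,-0.04,0,-0.1,0,0,0,0.2,-0.05,0,-0.16,0,0,0,0.2,-0.1,0,-0.2,0,0,0,0.2,-0.15,0,-0.22,0,0,0,0.2,-0.15,0,-0.22,0,0,0,0.2],
)

```text
t: 25.02
tool_pos: [0.5669, -0.1368, 0.2736]
orientation: [2.267, 2.169, 0.002]
force: [0.5, 0.3, -1.6]
opening: 0.0189
gripper_force: 0.0
```

```bash
python3 sc.py s5; python3 m.py w5
```

```text
25.025 [ 0.56688434 -0.13675359  0.27362037] [ 0.48180407  0.31711229 -1.56791842]
scene 150 [0.0766 0.2204] 0.07469275717137368 0.2231575795798617
top 166 [0.0809 0.2234] 0.07761452454751225 0.22663635919175848
25.125 [ 0.56619203 -0.13300293  0.27075423] [-2.26664914e+00 -2.17471222e+00 -1.99319030e-04] [-0.37595839  0.78550357 -0.21982085]
0.055 [138   0] [ 0.5239 -0.0835] [0.2802 0.1742] 87.62 ledge -0.0003 -0.0394 maxy 0.1007
0.063 [225   0] [0.5712 0.0415] [0.0234 0.0594] 87.95 ledge 0.0417 0.0875 maxy 0.0992
0.063 [155  82] [ 0.4806 -0.085 ] [0.1106 0.0605] 88.69 ledge -0.0436 -0.0426 maxy 0.0123
0.08 [164   0] [0.4979 0.0307] [0.038  0.0426] 88.52 ledge -0.031 0.0736 maxy 0.0928
0.08 [166 188] [ 0.471  -0.1666] [0.0262 0.0269] 50.84 ledge -0.0498 -0.1245 maxy -0.1107
```

View pics/s5.png

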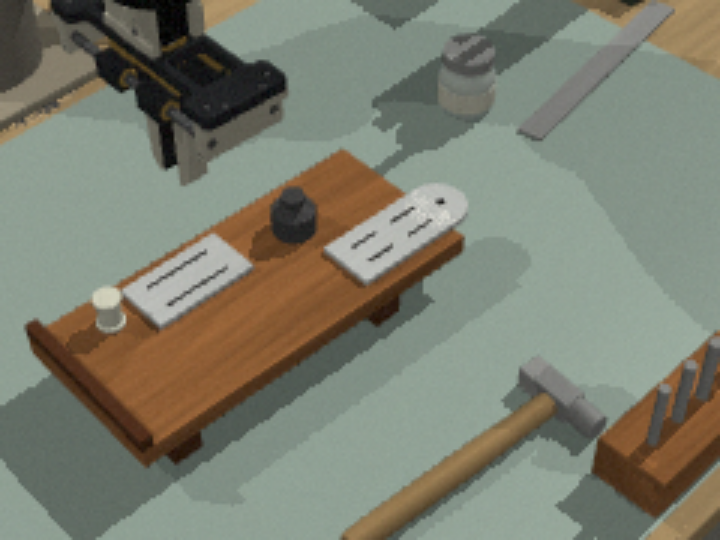

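The strap lies flat with its round end overhanging at about (455,200), tip at ledge y ≈ 0.225. The weight is upright at (293,215), and the robot is clear of everything.

Emit:
move_arm(
  deltas=[0,0,0,0,0,0,0.2,0,0,0,0,0,0,0.2,0,0,0,0,0,0,0.2],
)

```text
t: 25.55
tool_pos: [0.5666, -0.131, 0.2707]
orientation: [-2.263, -2.179, 0.0]
force: [0.7, -0.3, 0.0]
opening: 0.0182
gripper_force: 0.0
```

```bash
python3 -c "
from plant import robot; print(robot.close_job())"
```

```text
the job is handed in; nothing more can be done
None
```

The job is handed in with no verdict returned: the weight stands upright in the free row about 73 mm from the strap's centre line, and the strap lies flat with its round end about 35 mm past the ledge's open end.

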